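# Make up two repair-job kits on a phone bench

## Task

Make up the kits for the two repair jobs on this bench. In the tray that holds the closed phone, put the suction lifter in the square bay and the long bit rack in the long bay (lying along it); in the tray that holds the bare green circuit board, put the tall dropper bottle in the square bay and the loupe in the long bay. Stand each one upright in the middle of its bay and let go, and leave the short bottle and the short bit rack standing where they are.

Things in the scene. Friction and masses are not known exactly. Their poses are not given: they have to be found in the camera images.
- tray_phone: fixed grey tray, 166 x 166 mm, floor 3 mm thick, ribs 4 mm wide with tops 8 mm above the bench. Origin: centre of its underside. Its -x half holds a closed phone, 74 x 150 mm, dark glass up, top 10 mm above the bench. The strip on its +x side has two empty bays 68 mm wide in x: long bay, 90 mm in y, middle at tray (45, -34) mm; square bay, 64 mm in y, middle at tray (45, 47) mm.
- tray_board: fixed grey tray, 166 x 166 mm, floor 3 mm thick, ribs 4 mm wide with tops 8 mm above the bench. Origin: centre of its underside. Its -x half holds a bare green circuit board, 62 x 130 mm, with chips, top 8 mm above the bench. The strip on its +x side has two empty bays 68 mm wide in x: long bay, 90 mm in y, middle at tray (45, -34) mm; square bay, 64 mm in y, middle at tray (45, 47) mm.
- lifter: suction lifter, 42 mm high: a round black rubber cup foot 46 mm in diameter, tapering to a neck at 13 to 17 mm height, above it a round grey plastic grip 26 mm in diameter from 19 to 42 mm height, to be gripped there. Stands cup down. Origin at the centre of its underside, z up.
- rack_long: the long driver-bit rack: a black plastic bar 66 mm long (its x axis), 28 mm wide (y), 34 mm high, with a row of 5 steel bits standing 14 mm proud of its top. Stands on the bench. Origin at the centre of its underside, z up. Grip it across its 28 mm width, high up.
- rack_short: the short driver-bit rack: a black plastic bar 38 mm long (its x axis), 28 mm wide (y), 34 mm high, with a row of 3 steel bits standing 14 mm proud of its top. Stands on the bench. Origin at the centre of its underside, z up. Grip it across its 28 mm width, high up. It belongs to neither kit and stays where it is.
- loupe: watchmaker's loupe of black plastic with a glass top, 40 mm high: a foot 44 mm in diameter and 10 mm high, a barrel 34 mm in diameter from 14 to 36 mm height, with a thin steel band, and a rim 40 mm in diameter at the top. Stands foot down. Origin at the centre of its underside, z up.
- bottle_tall: the tall white plastic dropper bottle: 34 mm diameter, 68 mm high in all; the straight round part reaches up to 44 mm, above it shoulder and pointed nozzle. Stands upright. Origin at the centre of its underside, z up.
- bottle_short: the short white plastic dropper bottle: 26 mm diameter, 44 mm high in all; the straight round part reaches up to 20 mm, above it shoulder and pointed nozzle. Stands upright. Origin at the centre of its underside, z up. It belongs to neither kit and stays where it is.

How it is judged:
At the end, for the whole second after the job is handed in: Lifter and long rack, tall bottle and loupe each stand released and still in the named bay: upright within 0.12 rad, underside under 6 mm above the bench, centre within 15 mm of the bay's middle each way. Short bottle and short rack upright, within 20 mm of their starts (x of lifter in the frame of tray_phone between 0.03 and 0.06 m and y of lifter in the frame of tray_phone between 0.032 and 0.062 m and z of lifter in the frame of tray_phone between 0 and 0.006 m and angle between each of lifter, rack_long, bottle_tall, loupe, rack_short, bottle_short's own z axis and vertical below 0.12 rad and linear speed of each of lifter, rack_long, bottle_tall, loupe below 0.02 m/s and x of rack_long in the frame of tray_phone between 0.03 and 0.06 m and y of rack_long in the frame of tray_phone between -0.049 and -0.019 m and z of rack_long in the frame of tray_phone between 0 and 0.006 m and x of bottle_tall in the frame of tray_board between 0.03 and 0.06 m and y of bottle_tall in the frame of tray_board between 0.032 and 0.062 m and z of bottle_tall in the frame of tray_board between 0 and 0.006 m and x of loupe in the frame of tray_board between 0.03 and 0.06 m and y of loupe in the frame of tray_board between -0.049 and -0.019 m and z of loupe in the frame of tray_board between 0 and 0.006 m and angle between the x axis of rack_long and the y axis of tray_phone, either way round below 0.35 rad and distance of each of rack_short, bottle_short from where it was at the start of the episode below 0.02 m); the robot touches nothing.
It fails at once if the short bottle is moved more than 20 mm or knocked over (distance of bottle_short from where it was at the start of the episode above 0.02 m or angle between bottle_short's own z axis and vertical above 0.5 rad).
It fails at once if the short bit rack is moved more than 20 mm or knocked over (distance of rack_short from where it was at the start of the episode above 0.02 m or angle between rack_short's own z axis and vertical above 0.5 rad).
It also fails if it takes over 96 s, if anything falls off the work surface, if the arm or the gripper's body presses on something with over 40 N, if the wrist force passes 120 N, or if a joint passes its speed limit or range.

## Robot

A 7-joint arm with a two-finger parallel gripper is mounted at the origin on the work surface. World frame = base frame: x ahead of the robot, y to its left, z up, the work surface at z = 0. Lengths are in m, angles in rad, forces in N, time in s.
With the tool pointing down it reaches from about 0.4 to 0.875 m from the base axis. Payload 4.4 kg.
Tool frame: the origin (TCP) lies on the mounting face of the last link; the fingertips stand 173 mm ahead of it and the grasp point (between the pads) lies 155 mm ahead of it; z points along the fingers, y is the line along which they close (so a half turn about z gives the same grasp; the last joint's range is limited). The gripper opens to 85 mm and grips with 20 to 120 N. Pads are 22 mm wide; open, the fingers measure 114 mm over their backs; the gripper's body (76 mm by 85 mm) begins 54 mm behind the grasp point. The pads swing forward as they close: fully open they stand 13 mm farther back than shut.
Start: joints at [1.12, 0.628, 0.038, 1.517, -0.027, 0.996, -0.02], TCP at [0.244, -0.602, 0.405] pointing down, gripper open.
Joint ranges: [-3.06, 3.06], [-0.37, 2.12], [-1.25, 1.32], [0.18, 2.47], [-1.1, 4.24], [0.23, 1.98], [-2.94, 2.94]. Speed limits (rad/s): [2.57, 2.57, 3.14, 3.14, 3.14, 3.14, 3.14].

## Interface

Orientations are given as a rotation vector (axis times angle).
In Python, from rig import arm, eyes, workorder, spotter gives the robot as it stands.
- The arm moves only by the tool drive_tool, never from a script. Its argument "motion" is a list that holds one entry, the list of rows, each a list of 5 numbers: the shift along the tool's x, y, z in mm, then the turn about the tool's z in degrees, then the gripper's target within -1 to 1 (fully open at 1, half-way at 0, shut at -1). A call has 1 to 20 rows; each row is the pose to reach, as a shift and turn from the pose commanded when the call began, along the tool's axes at that moment; what a row does not reach only later rows make up. A row lasts 1/8 s, in which the tool goes at most 62.5 mm and 10.7 degrees, less where a joint would pass 70% of its speed; a pose out of reach is approached as far as the arm can. A call with a gripper value outside its range is refused whole. The fingers move at their own pace and stop on an object; "newtons" is the grip in N (left out, the last holds). Time passes only in rows, so rows that repeat a pose let the fingers close. It gives the time, the measured TCP pose, the force, the opening and the grip force at its end, in the units of the state.
- arm.observe(): the state, without advancing time (a new reading comes with each control period).
- eyes.camera(name): name is "side" or "top" or "wrist"; returns the picture (400x640x3 uint8, red, green, blue); there is no depth.
- eyes.get_calibration(name): a dict with "fovy" (degrees; the focal length in pixels is half the picture's height over the tangent of half this angle, whatever the lens; pixels are square), "cx", "cy" (the principal point, pixels), "k1" (the pictures are not rectified: a ray, as slopes to the right and down, at radius r is drawn at 1 + k1 r^2 times it, then the intrinsics apply), "rvec" (rotation vector, rad) and "tvec" (3), from world to camera coordinates, as OpenCV has them; the wrist camera has in their place "tool_from_camera" (4x4, takes a point from camera to tool coordinates, whose origin is the TCP and whose axes are the flange's). Camera axes: x right, y down, z forward; pixel columns grow to the right and rows downward; lengths in m; the calibration is good to about 2 mm. A picture is of the moment at which its call begins: read the wrist's pose just before it. get_calibration takes no time and is no camera call.
- workorder.finish_job(): hands the job in; it is judged then, once.
Trained networks look in the newest picture that a camera, given by its name, has taken for a name from the list of things; names that differ only in an ending like _2 or _b are one class to them, and where a whole thing is asked for, a point or a joint stands for the part that bears it (a point fixed in the world has none). Each returns a list of dicts, best first, with "score" (0 to 1); they miss things now and then, are a little off and sometimes report something else, mostly with a low value. They report only what shows in the picture. A call takes as long as a camera call.
- spotter.boxes_of(camera, target): "box" ([left, top, right, bottom] in pixels, round what is visible of it).
- spotter.cut_out(camera, target): "pixels" (400x640 bool, what is visible of it) and "box" ([left, top, right, bottom] in pixels, round what is visible of it).
- spotter.landmark_of(camera, target): "uv" ([column, row] in pixels: a listed point, or the origin of a listed thing).
The state is a dict: "t": time; "q": joint angles; "qd": joint speeds; "effort": joint torques, N m; "eef_pos": TCP position; "tcp_rot": TCP orientation; "ft_force": force on the tool from outside, world axes, zero at the start; "moment": the same for the moment, N m; "finger_gap": finger opening in m; "grasp_force": force on a finger pad.
Only numpy, scipy, OpenCV 4.12 (cv2) and the standard library are available. Lean on these libraries where they do the work, as an engineer would, in place of code of your own. Each camera call takes 0.05 s, during which the arm holds its last target. There are 200 camera calls.

## Working session

There is one attempt and no reset: what is moved stays moved. The work goes in short steps, Python scripts to look and compute and a tool call to move; the robot and the scene stay as the last step left them, time stands still between calls to the robot, and variables do not carry over. Pictures are saved under pics/ and viewed, at most 14 in all, crops included, and the job is handed in when it is done.

Besides the shell and the picture viewer there is one more tool, called in YAML: its name, and indented under it one key for each argument. drive_tool: Moves the arm, as the interface text tells. Its arguments: {"type":"object","properties":{"motion":{"type":"array","items":{"type":"array","items":{"type":"array","items":{"type":"number"}}}},"newtons":{"type":"number"}},"required":["motion"]}

```bash
mkdir -p pics; ls; cat > h.py <<'E'
import numpy as np, cv2
from rig import arm, eyes, workorder, spotter
def cam(name):
    c=eyes.get_calibration(name); f=200/np.tan(np.radians(c["fovy"])/2)
    return c,f
def pose(name,s=None):
    c,f=cam(name)
    if "rvec" in c:
        R=cv2.Rodrigues(np.array(c["rvec"],float))[0]; t=np.array(c["tvec"],float)
        return R.T, -R.T@t
    s=s or arm.observe(); T=np.array(c["tool_from_camera"])
    Rt=cv2.Rodrigues(np.array(s["tcp_rot"],float))[0]
    return Rt@T[:3,:3], Rt@T[:3,3]+np.array(s["eef_pos"])
def ray(name,uv,s=None):
    c,f=cam(name); d=np.array([(uv[0]-c["cx"])/f,(uv[1]-c["cy"])/f]); p=d.copy()
    for _ in range(30): p=d/(1+c["k1"]*(p@p))
    Rc,o=pose(name,s); return o, Rc@np.array([p[0],p[1],1])
def at_z(name,uv,z,s=None):
    o,d=ray(name,uv,s); return o+d*(z-o[2])/d[2]
def proj(name,P,s=None):
    c,f=cam(name); Rc,o=pose(name,s); q=Rc.T@(np.array(P)-o); p=q[:2]/q[2]
    p=p*(1+c["k1"]*(p@p)); return p*f+[c["cx"],c["cy"]]
def save(name,fn):
    im=eyes.camera(name); cv2.imwrite("pics/"+fn,im[:,:,::-1]); return im
N=["tray_phone","tray_board","lifter","rack_long","rack_short","loupe","bottle_tall","bottle_short"]
E
python3 - <<'E'
from h import *
s=arm.observe(); print(s["t"],s["eef_pos"],s["tcp_rot"],s["finger_gap"])
for c in ["top","side"]:
    save(c,c+"0.png"); print(c,pose(c)[1])
    for n in N:
        for r in spotter.landmark_of(c,n)[:2]:
            print(n,round(r["score"],2),np.round(r["uv"],1),np.round(at_z(c,r["uv"],0),3))
print(eyes.get_calibration("wrist"))
E
```

```text
pics
0.0 [ 0.24389757 -0.60219156  0.40377871] [-3.08181157e+00 -6.00327506e-01  6.73708227e-04] 0.0855465456977872
top [ 0.47589306 -0.02009124  0.89446777]
tray_phone 0.89 [167.1 212.6] [0.514 0.337 0.   ]
tray_board 0.67 [169.4 213.4] [0.512 0.331 0.   ]
lifter 0.53 [271.6 196.6] [0.554 0.092 0.   ]
rack_long 0.68 [298.7 237.1] [0.46  0.027 0.   ]
rack_short 0.7 [344.  145.5] [ 0.676 -0.078  0.   ]
loupe 0.71 [321.5 193.6] [ 0.562 -0.025  0.   ]
loupe 0.63 [349.3 240.4] [ 0.453 -0.091  0.   ]
bottle_tall 0.44 [347.7 239.3] [ 0.456 -0.087  0.   ]
bottle_short 0.51 [254.5 143.6] [0.679 0.134 0.   ]
side [0.49202015 0.80550973 0.54948949]
tray_phone 0.56 [337.9 324.7] [0.514 0.324 0.   ]
tray_board 0.7 [344.  150.6] [ 0.528 -0.344  0.   ]
lifter 0.8 [326.6 239.7] [0.55  0.094 0.   ]
rack_long 0.82 [370.3 222. ] [0.456 0.023 0.   ]
rack_short 0.63 [281.  197.9] [ 0.674 -0.069  0.   ]
loupe 0.78 [325.8 213.5] [ 0.558 -0.006  0.   ]
bottle_tall 0.83 [374.1 198.8] [ 0.445 -0.076  0.   ]
bottle_short 0.73 [266.3 249.9] [0.672 0.135 0.   ]
{'fovy': 67.26304032137706, 'cx': 317.4784854405875, 'cy': 200.79956904656424, 'k1': -0.040336360839868794, 'tool_from_camera': array([[ 1.18875214e-04, -9.55004197e-01, -2.96592262e-01,
         7.45113717e-02],
       [ 9.99999850e-01, -4.50276554e-05,  5.45789006e-04,
         9.63154321e-04],
       [-5.34585645e-04, -2.96592283e-01,  9.55004048e-01,
         3.20237591e-02],
       [ 0.00000000e+00,  0.00000000e+00,  0.00000000e+00,
         1.00000000e+00]])}
```

View pics/top0.png

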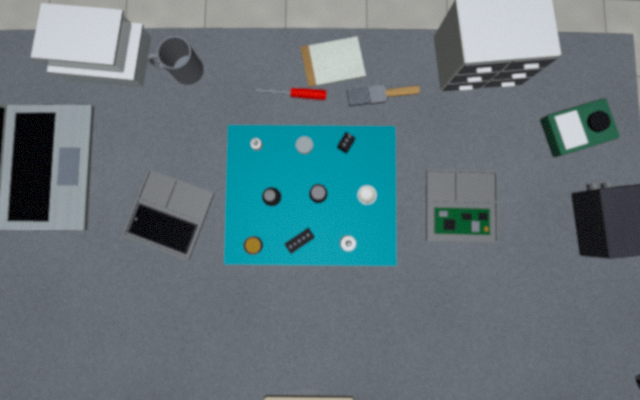

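View pics/side0.png

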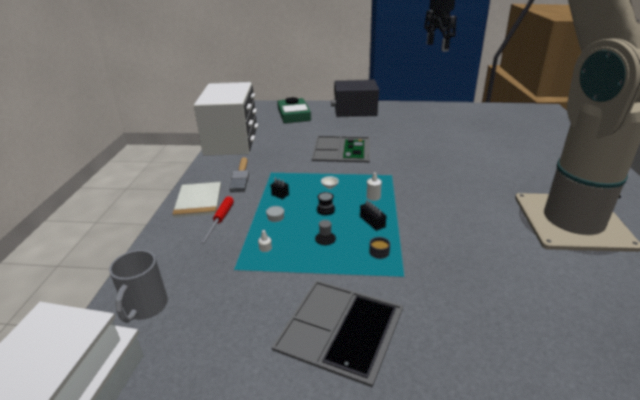

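The top view shows the mat objects: short bottle (255,143), short rack (346,142), lifter (271,196), loupe (318,193), long rack (299,240) and tall bottle (348,243). The white discs and the orange pot are decoys. The phone tray is at (170,212) and rotated, the board tray at (462,206); in both the bays are on the far side. The side view agrees. Next I measure trays and objects.

```bash
python3 - <<'E'
from h import *
eyes.camera("top")
for n in N:
    rs=spotter.cut_out("top",n)
    for r in rs[:2]:
        m=r["pixels"].astype(np.uint8); c=max(cv2.findContours(m,0,2)[0],key=cv2.contourArea)[:,0].astype(float)
        z={"tray_phone":.008,"tray_board":.008,"rack_long":.034,"rack_short":.034}.get(n,.03)
        P=np.array([at_z("top",p,z)[:2] for p in c])
        rc=cv2.minAreaRect((P*1000).astype(np.float32))
        print(n,round(r["score"],2),np.round(r["box"]),"rect c",np.round(rc[0]),"size",np.round(rc[1]),"ang",round(rc[2],1))
E
```

```text
tray_phone 0.64 [125. 171. 212. 259.] rect c [510. 332.] size [170. 165.] ang 70.1
tray_board 0.84 [428. 170. 501. 241.] rect c [ 536. -353.] size [170. 166.] ang 89.2
tray_board 0.29 [263. 187. 279. 208.] rect c [554.  92.] size [43. 43.] ang 45.7
lifter 0.6 [264. 186. 282. 207.] rect c [552.  88.] size [41. 43.] ang 0.5
rack_long 0.83 [284. 224. 316. 252.] rect c [455.  24.] size [28. 66.] ang 34.9
rack_short 0.58 [336. 134. 355. 150.] rect c [677. -81.] size [27. 44.] ang 55.7
loupe 0.52 [311. 185. 328. 203.] rect c [560. -17.] size [41. 41.] ang 0.4
bottle_tall 0.54 [344. 235. 360. 253.] rect c [449. -84.] size [33. 34.] ang 0.2
bottle_short 0.45 [249. 140. 260. 154.] rect c [671. 126.] size [26. 23.] ang 1.2
bottle_short 0.42 [347. 235. 354. 250.] rect c [450. -85.] size [31. 31.] ang 0.2
```

drive_tool:
  motion:
    - [[0,0,-20,0,1]]

```text
t: 1.48
eef_pos: [0.2439, -0.602, 0.4233]
tcp_rot: [-3.08, -0.6, 0.001]
ft_force: [-0.8, 0.2, 0.9]
finger_gap: 0.0856
grasp_force: 0.0
```

drive_tool:
  motion:
    - [[384,-403,120,-68,1],[384,-403,120,-68,1],[384,-403,120,-68,1],[384,-403,120,-68,1],[384,-403,120,-68,1],[384,-403,120,-68,1],[384,-403,120,-68,1],[384,-403,120,-68,1],[384,-403,120,-68,1],[384,-403,120,-68,1],[384,-403,120,-68,1],[384,-403,120,-68,1],[384,-403,120,-68,1],[384,-403,120,-68,1]]
  newtons: 30

```text
t: 3.22
eef_pos: [0.4485, -0.0859, 0.3049]
tcp_rot: [2.223, 2.22, 0.0]
ft_force: [0.2, 1.1, -1.2]
finger_gap: 0.0853
grasp_force: 0.0
```

```bash
cat >> h.py <<'E'
def shift(x,y,z=None,yang=None,s=None):
    "tool-frame shift (mm) and turn (deg) to TCP at x,y,z with tool y at world angle yang"
    s=s or arm.observe(); R=cv2.Rodrigues(np.array(s["tcp_rot"],float))[0]; p=np.array(s["eef_pos"])
    d=np.array([x,y,p[2] if z is None else z])-p
    a=np.degrees(np.arctan2(R[1,1],R[0,1])); t=0 if yang is None else (a-yang+90)%180-90
    print("tcp",np.round(p,4),"yang",round(a,1),"shift",np.round(R.T@d*1000,1),"turn",round(t,1))
def mask(n,cam="wrist",z=.03,i=0):
    s=arm.observe(); eyes.camera(cam)
    for r in spotter.cut_out(cam,n)[:2]:
        c=max(cv2.findContours(r["pixels"].astype(np.uint8),0,2)[0],key=cv2.contourArea)[:,0].astype(float)
        P=np.array([at_z(cam,p,z,s)[:2] for p in c]); rc=cv2.minAreaRect((P*1000).astype(np.float32))
        print(n,round(r["score"],2),np.round(r["box"]),"c",np.round(rc[0],1),"size",np.round(rc[1]),"ang",round(rc[2],1))
def lm(n,cam="wrist",z=0):
    s=arm.observe(); eyes.camera(cam)
    for r in spotter.landmark_of(cam,n)[:2]: print(n,"lm",round(r["score"],2),np.round(r["uv"]),np.round(at_z(cam,r["uv"],z,s),4))
E
python3 - <<'E'
from h import *
save("wrist","w1.png"); mask("bottle_tall"); lm("bottle_tall"); lm("rack_long"); lm("loupe"); shift(.449,-.084,.185,0)
E
```

```text
bottle_tall 0.71 [298. 176. 334. 225.] c [446.6 -85.3] size [43. 32.] ang 90.0
bottle_tall lm 0.66 [314. 189.] [ 0.4449 -0.0845  0.    ]
rack_long lm 0.77 [318.  68.] [0.448  0.0212 0.    ]
loupe lm 0.89 [442. 119.] [ 0.5578 -0.0193  0.    ]
tcp [ 0.4487 -0.0848  0.3047] yang 0.1 shift [  0.8   0.3 119.7] turn 0.1
```

View pics/w1.png

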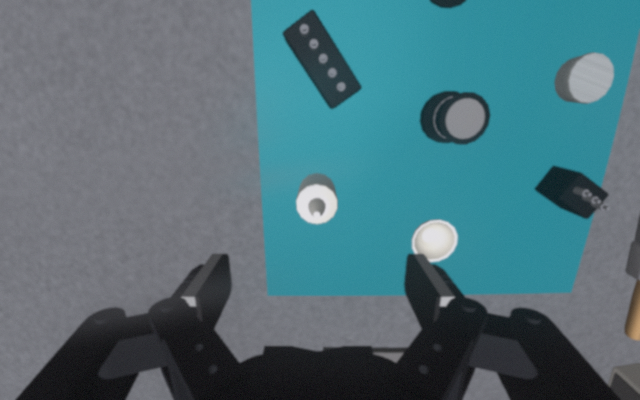

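Tall bottle at (316,200), central between the fingers; long rack at (320,60), loupe at (455,117). Descend and grip the bottle.

drive_tool:
  motion:
    - [[0,-2,60,0,1],[0,-2,100,0,1],[0,-2,120,0,1],[0,-2,120,0,1],[0,-2,120,0,-1],[0,-2,120,0,-1],[0,-2,120,0,-1],[0,-2,120,0,-1],[0,-2,120,0,-1],[0,-2,120,0,-1],[0,-2,80,0,-1],[0,-2,20,0,-1],[0,-2,0,0,-1],[0,-2,0,0,-1]]
  newtons: 30

```text
t: 5.42
eef_pos: [0.447, -0.0851, 0.306]
tcp_rot: [2.219, 2.219, 0.003]
ft_force: [0.5, 0.5, -0.7]
finger_gap: 0.0328
grasp_force: 30.3
```

```bash
python3 - <<'E'
from h import *
def tp(c,a,l):
    a=np.radians(a); return np.array(c)+np.array([[np.cos(a),-np.sin(a)],[np.sin(a),np.cos(a)]])@np.array(l)
for z in (.008,):
  for n in ("tray_phone","tray_board"): mask(n,"side",z); 
for l in ((.045,.047),(.045,-.034)): print(tp((.511,.333),-20,l),tp((.536,-.353),-.8,l))
t=tp((.536,-.353),-.8,(.045,.047)); shift(*t,.305,-.8)
E
```

```text
tray_phone 0.77 [272. 279. 403. 385.] c [510.1 334.2] size [173. 167.] ang 70.3
tray_phone 0.59 [319. 194. 336. 216.] c [561. -36.] size [40. 97.] ang 3.2
tray_board 0.92 [314. 137. 370. 163.] c [ 537.3 -343.3] size [166. 181.] ang 2.0
[0.56936111 0.36177465] [ 0.58165184 -0.30663288]
[0.54165748 0.28565954] [ 0.5805209  -0.38762498]
tcp [ 0.4462 -0.0848  0.3036] yang 0.1 shift [-222.   135.2   -1.8] turn 0.9
```

drive_tool:
  motion:
    - [[-180,135,0,1,-1],[-180,135,0,1,-1],[-180,135,0,1,-1],[-180,135,0,1,-1],[-180,135,0,1,-1],[-180,135,0,1,-1]]

```text
t: 6.38
eef_pos: [0.5812, -0.2634, 0.3032]
tcp_rot: [-2.236, -2.202, 0.001]
ft_force: [0.0, 0.2, -0.6]
finger_gap: 0.0327
grasp_force: 30.3
```

```bash
python3 - <<'E'
from h import *
save("wrist","w2.png"); mask("tray_board",z=.008); lm("tray_board"); shift(.5815,-.307,.305,-.8)
E
```

```text
tray_board 0.68 [187. 202. 359. 350.] c [ 535.7 -319.2] size [103. 167.] ang 89.2
tcp [ 0.5816 -0.2637  0.3049] yang -0.9 shift [-43.3   0.5  -0.1] turn -0.1
```

View pics/w2.png

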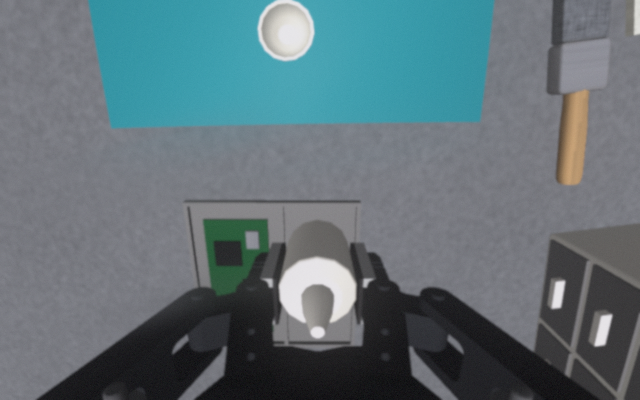

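The bottle is held upright between the pads. Tray top edge at row 201 (columns 187–360), rib between the bays at row ~343.

```bash
python3 - <<'E'
from h import *
for uv in ((187,201),(360,202),(284,207),(318,343),(350,343)): print(uv,np.round(at_z("wrist",uv,.008),4))
E
```

```text
(187, 201) [ 0.4594 -0.2701  0.008 ]
(360, 202) [ 0.62   -0.2734  0.008 ]
(284, 207) [ 0.5495 -0.2772  0.008 ]
(318, 343) [ 0.5789 -0.4343  0.008 ]
(350, 343) [ 0.6138 -0.4349  0.008 ]
```

drive_tool:
  motion:
    - [[-43,2,0,0,-1],[-43,2,50,0,-1],[-43,2,90,0,-1],[-43,2,110,0,-1],[-43,2,115,0,-1],[-43,2,115,0,-1],[-43,2,115,0,-1],[-43,2,115,0,0.5],[-43,2,115,0,0.5],[-43,2,115,0,0.5],[-43,2,115,0,0.5],[-43,2,80,0,0.5],[-43,2,20,0,0.5],[-43,2,0,0,1],[-43,2,0,0,1]]

```text
t: 8.5
eef_pos: [0.5835, -0.3079, 0.3063]
tcp_rot: [2.238, 2.201, 0.001]
ft_force: [0.3, 0.8, -0.5]
finger_gap: 0.0858
grasp_force: 0.0
```

```bash
python3 - <<'E'
from h import *
save("wrist","w3.png"); lm("bottle_tall",z=.003); mask("bottle_tall"); shift(.558,-.0185,.305,-.8)
E
```

```text
bottle_tall lm 0.75 [319. 194.] [ 0.5832 -0.3108  0.003 ]
bottle_tall 0.64 [300. 177. 340. 228.] c [ 582.7 -309.2] size [36. 45.] ang 0.4
tcp [ 0.5825 -0.3076  0.3028] yang -0.9 shift [288.7 -29.2  -1.8] turn -0.1
```

View pics/w3.png

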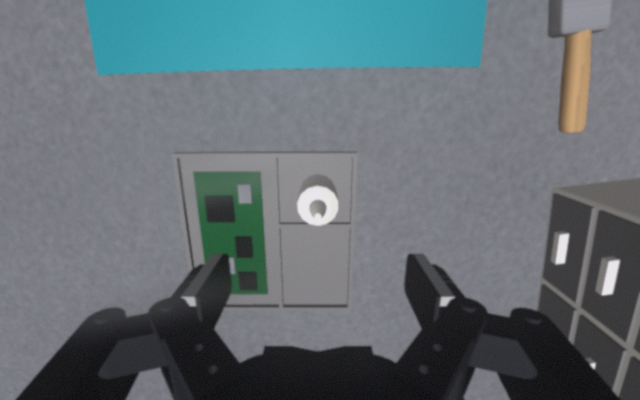

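The bottle (318,200) stands in the middle of the square bay; long bay middle at about (315,265). On to the loupe.

```bash
python3 - <<'E'
from h import *
for uv in ((281,223),(350,223),(282,306),(347,306),(279,155),(355,153)): print(uv,np.round(at_z("wrist",uv,.008),4))
E
```

```text
(281, 223) [ 0.5462 -0.3358  0.008 ]
(350, 223) [ 0.6109 -0.3368  0.008 ]
(282, 306) [ 0.5423 -0.4277  0.008 ]
(347, 306) [ 0.6094 -0.4286  0.008 ]
(279, 155) [ 0.5478 -0.2721  0.008 ]
(355, 153) [ 0.6143 -0.2714  0.008 ]
```

drive_tool:
  motion:
    - [[289,-29,0,0,1],[289,-29,0,0,1],[289,-29,0,0,1],[289,-29,0,0,1],[289,-29,0,0,1],[289,-29,0,0,1],[289,-29,0,0,1],[289,-29,0,0,1]]

```text
t: 9.75
eef_pos: [0.559, -0.0201, 0.3041]
tcp_rot: [2.243, 2.2, -0.002]
ft_force: [0.3, 0.3, 0.5]
finger_gap: 0.0852
grasp_force: 0.0
```

```bash
python3 - <<'E'
from h import *
mask("loupe",z=.02); lm("loupe"); lm("lifter"); mask("lifter",z=.02); shift(.558,-.0185,.187,-.8)
E
```

```text
loupe 0.55 [293. 167. 342. 228.] c [559.4 -19.9] size [44. 53.] ang 0.4
loupe lm 0.57 [319. 190.] [ 0.5599 -0.0192  0.    ]
lifter lm 0.59 [308.  67.] [0.5519 0.0881 0.    ]
lifter 0.97 [281.  34. 338.  95.] c [552.8  87.9] size [42. 42.] ang 88.9
tcp [ 0.5589 -0.0185  0.3048] yang -1.0 shift [  0.   -0.9 117.8] turn -0.2
```

drive_tool:
  motion:
    - [[-1,1,60,0,1],[-1,1,100,0,1],[-1,1,119,0,1],[-1,1,119,0,1],[-1,1,119,0,-1],[-1,1,119,0,-1],[-1,1,119,0,-1],[-1,1,119,0,-1],[-1,1,119,0,-1],[-1,1,119,0,-1],[-1,1,80,0,-1],[-1,1,20,0,-1],[-1,1,0,0,-1],[-1,1,0,0,-1]]

```text
t: 11.9
eef_pos: [0.5604, -0.0194, 0.3066]
tcp_rot: [2.238, 2.2, 0.004]
ft_force: [1.2, 0.6, -1.9]
finger_gap: 0.035
grasp_force: 30.0
```

```bash
python3 - <<'E'
from h import *
save("wrist","w4.png"); shift(.580,-.385,.1885,-.8)
E
```

```text
tcp [ 0.5598 -0.0196  0.3051] yang -1.0 shift [-364.9   26.3  116.8] turn -0.2
```

View pics/w4.png

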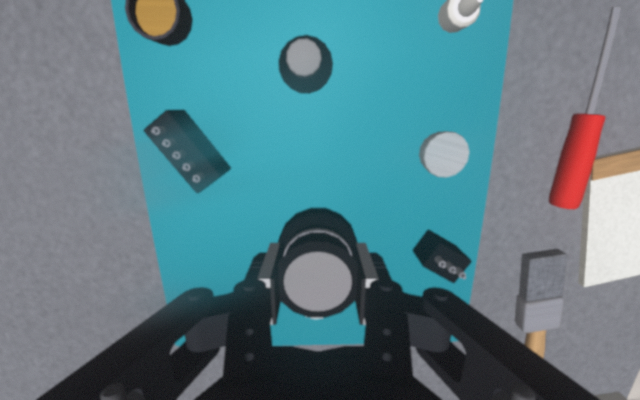

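The loupe is held upright by its barrel (gap 35 mm). Carry it to the long bay.

drive_tool:
  motion:
    - [[-365,26,0,0,-1],[-365,26,0,0,-1],[-365,26,0,0,-1],[-365,26,0,0,-1],[-365,26,0,0,-1],[-365,26,0,0,-1],[-365,26,0,0,-1],[-365,26,60,0,-1],[-365,26,100,0,-1],[-365,26,114,0,-1],[-365,26,114,0,-1],[-365,26,114,0,-1],[-365,26,114,0,0.5],[-365,26,114,0,0.5],[-365,26,114,0,0.5],[-365,26,114,0,0.5],[-365,26,80,0,0.5],[-365,26,20,0,0.5],[-365,26,0,0,1],[-365,26,0,0,1]]

```text
t: 14.45
eef_pos: [0.5802, -0.3849, 0.3064]
tcp_rot: [2.238, 2.2, 0.001]
ft_force: [-0.2, -0.7, -0.9]
finger_gap: 0.0857
grasp_force: 0.0
```

```bash
python3 - <<'E'
from h import *
save("wrist","w5.png"); lm("loupe",z=.003); mask("loupe",z=.02);lm("bottle_tall",z=.003); shift(.552,.088,.305,-20)
E
```

```text
loupe lm 0.62 [317. 190.] [ 0.578  -0.3834  0.003 ]
loupe 0.97 [294. 170. 343. 228.] c [ 579.5 -384.6] size [52. 42.] ang 89.1
bottle_tall lm 0.78 [324. 108.] [ 0.5847 -0.3098  0.003 ]
tcp [ 0.5795 -0.3845  0.3031] yang -0.9 shift [472.  -35.3  -1.2] turn 19.1
```

View pics/w5.png

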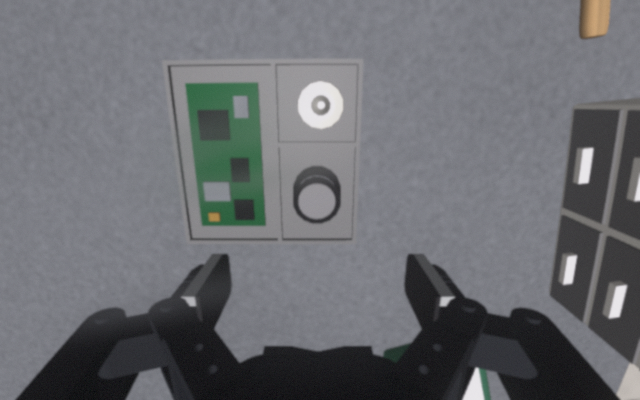

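Both are well centred in the board tray's bays (bottle at (320,105), loupe at (317,190)). Next the lifter.

drive_tool:
  motion:
    - [[472,-35,0,19,1],[472,-35,0,19,1],[472,-35,0,19,1],[472,-35,0,19,1],[472,-35,0,19,1],[472,-35,0,19,1],[472,-35,0,19,1],[472,-35,0,19,1],[472,-35,0,19,1],[472,-35,0,19,1],[472,-35,0,19,1]]

```text
t: 16.18
eef_pos: [0.5529, 0.0861, 0.3044]
tcp_rot: [2.575, 1.799, -0.002]
ft_force: [-0.3, 0.1, -0.3]
finger_gap: 0.0854
grasp_force: 0.0
```

```bash
python3 - <<'E'
from h import *
mask("lifter",z=.02); lm("lifter"); mask("rack_long",z=.034); mask("bottle_short",z=.01); mask("rack_short",z=.03); shift(.552,.088,.19,-20)
E
```

```text
lifter 0.79 [291. 160. 342. 216.] c [554.3  94.3] size [42. 42.] ang 24.9
lifter 0.7 [227. 253. 282. 322.] c [454.8  20.3] size [48. 66.] ang 34.2
rack_long 0.82 [227. 255. 283. 322.] c [461.3  27.3] size [47. 63.] ang 34.6
bottle_short 0.7 [420.  87. 461. 117.] c [675.3 126.6] size [31. 27.] ang 6.7
rack_short 0.73 [468. 282. 518. 318.] c [676.2 -62.7] size [26. 60.] ang 34.3
tcp [0.5527 0.0878 0.3048] yang -20.0 shift [ -0.   -0.7 114.8] turn 0.0
```

drive_tool:
  motion:
    - [[2,0,60,0,1],[2,0,100,0,1],[2,0,115,0,1],[2,0,115,0,1],[2,0,115,0,-1],[2,0,115,0,-1],[2,0,115,0,-1],[2,0,115,0,-1],[2,0,115,0,-1],[2,0,115,0,-1],[2,0,115,0,-1],[2,0,80,0,-1],[2,0,20,0,-1],[2,0,0,0,-1]]

```text
t: 18.42
eef_pos: [0.5542, 0.0901, 0.3082]
tcp_rot: [2.571, 1.802, 0.008]
ft_force: [0.3, -0.3, -1.1]
finger_gap: 0.025
grasp_force: 29.9
```

```bash
python3 - <<'E'
from h import *
save("wrist","w6.png"); shift(.5694,.3618,.305,-20)
E
```

```text
tcp [0.5545 0.0901 0.3094] yang -20.0 shift [260.4 -78.8   4.8] turn 0.0
```

View pics/w6.png

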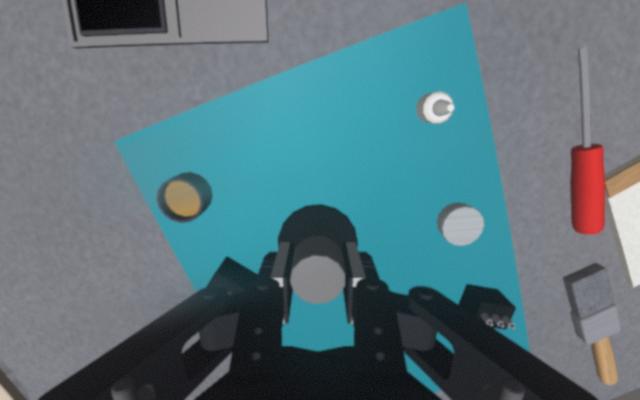

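The lifter is held upright (gap 25 mm); the tray's edge shows at the top left. Move near the tray and check its place.

drive_tool:
  motion:
    - [[170,-79,5,0,-1],[170,-79,5,0,-1],[170,-79,5,0,-1],[170,-79,5,0,-1],[170,-79,5,0,-1],[170,-79,5,0,-1]]

```text
t: 19.23
eef_pos: [0.5377, 0.2743, 0.2992]
tcp_rot: [2.574, 1.799, -0.002]
ft_force: [0.1, 0.1, -0.2]
finger_gap: 0.0252
grasp_force: 29.9
```

```bash
python3 - <<'E'
from h import *
save("wrist","w7.png"); mask("tray_phone",z=.008); lm("tray_phone"); shift(.5694,.3618,.305,-20)
E
```

```text
tray_phone 0.58 [158.  40. 366. 236.] c [509.8 330.2] size [166. 167.] ang 70.2
tray_phone lm 0.72 [266. 144.] [0.5095 0.3316 0.    ]
tcp [0.5375 0.2755 0.2998] yang -20.0 shift [92.   0.4 -5.2] turn -0.0
```

View pics/w7.png

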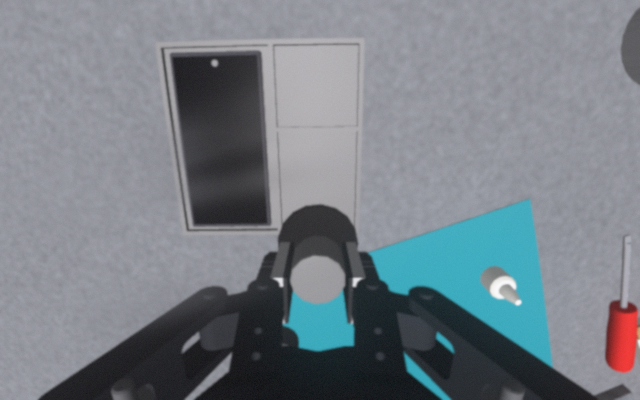

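drive_tool:
  motion:
    - [[90,0,0,0,-1],[90,0,0,0,-1],[90,0,50,0,-1],[90,0,90,0,-1],[90,0,106,0,-1],[90,0,106,0,-1],[90,0,106,0,-1],[90,0,106,0,0.5],[90,0,106,0,0.5],[90,0,106,0,0.5],[90,0,106,0,0.5],[90,0,80,0,0.5],[90,0,30,0,0.5],[90,0,-5,0,1],[90,0,-5,0,1]]

```text
t: 21.35
eef_pos: [0.5687, 0.362, 0.3083]
tcp_rot: [-2.573, -1.803, -0.01]
ft_force: [-0.5, -0.6, -1.0]
finger_gap: 0.0855
grasp_force: 0.0
```

```bash
python3 - <<'E'
from h import *
save("wrist","w8.png"); mask("lifter",z=.015); lm("lifter",z=.003); mask("tray_phone",z=.008); shift(.457,.024,.305,34.9)
E
```

```text
lifter 0.62 [293. 168. 344. 218.] c [569.4 363.2] size [44. 43.] ang 23.6
lifter lm 0.95 [318. 190.] [0.5684 0.3614 0.003 ]
tray_phone 0.6 [175. 152. 364. 314.] c [509.7 331.5] size [169. 167.] ang 70.2
tcp [0.5676 0.3608 0.3034] yang -19.9 shift [-354.3   11.    -1. ] turn -54.8
```

View pics/w8.png

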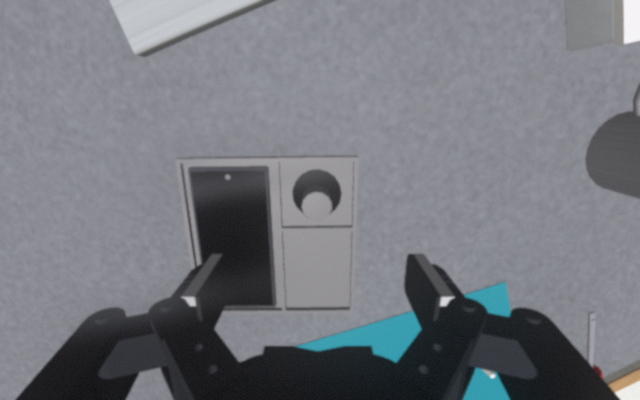

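The lifter (317,193) stands centred in the square bay. Next the long rack.

drive_tool:
  motion:
    - [[-354,11,0,-55,1],[-354,11,0,-55,1],[-354,11,0,-55,1],[-354,11,0,-55,1],[-354,11,0,-55,1],[-354,11,0,-55,1],[-354,11,0,-55,1],[-354,11,0,-55,1],[-354,11,0,-55,1],[-354,11,0,-55,1]]

```text
t: 22.95
eef_pos: [0.4576, 0.0258, 0.3047]
tcp_rot: [1.447, 2.789, 0.001]
ft_force: [0.1, 0.0, 1.1]
finger_gap: 0.0855
grasp_force: 0.0
```

```bash
python3 - <<'E'
from h import *
save("wrist","w9.png"); mask("rack_long",z=.034); mask("rack_long",z=.0);lm("rack_long"); shift(.457,.024,.182,34.9)
E
```

```text
rack_long 0.72 [292. 156. 330. 236.] c [449.3  25.3] size [28. 69.] ang 35.2
rack_long 0.71 [295. 156. 331. 237.] c [454.9  16.6] size [31. 79.] ang 34.0
rack_long lm 0.61 [311. 190.] [0.4505 0.0208 0.    ]
tcp [0.4574 0.0247 0.3047] yang 35.1 shift [ -0.4  -0.7 122.7] turn 0.2
```

View pics/w9.png

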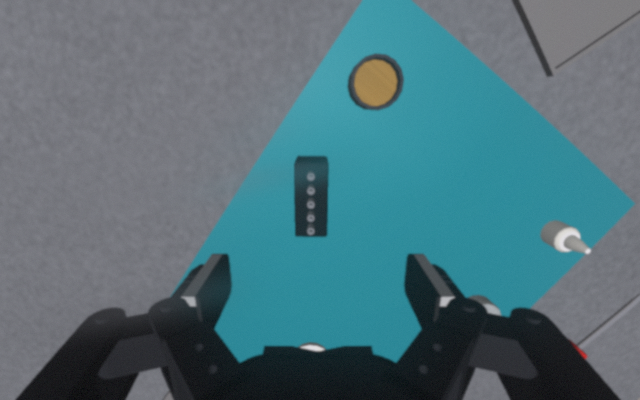

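The rack (311,195) lies aligned with the pads, about 6 mm to the left of the grasp centre.

drive_tool:
  motion:
    - [[1,-6,60,0,1],[1,-6,100,0,1],[1,-6,122,0,1],[1,-6,122,0,1],[1,-6,122,0,-1],[1,-6,122,0,-1],[1,-6,122,0,-1],[1,-6,122,0,-1],[1,-6,122,0,-1],[1,-6,122,0,-1],[1,-6,122,0,-1],[1,-6,80,0,-1],[1,-6,20,0,-1],[1,-6,0,0,-1],[1,-6,0,0,-1]]
  newtons: 40

```text
t: 25.18
eef_pos: [0.4522, 0.0216, 0.3061]
tcp_rot: [1.45, 2.783, 0.002]
ft_force: [0.9, -0.5, -0.4]
finger_gap: 0.0274
grasp_force: 40.2
```

```bash
python3 - <<'E'
from h import *
save("wrist","w10.png"); mask("rack_long",z=.15);shift(.5408,.2839,.305,-20)
E
```

```text
rack_long 0.78 [282. 189. 352. 347.] c [450.3  21. ] size [29. 81.] ang 35.4
tcp [0.4514 0.0215 0.3038] yang 35.0 shift [163.5 223.8  -1.5] turn 55.0
```

View pics/w10.png

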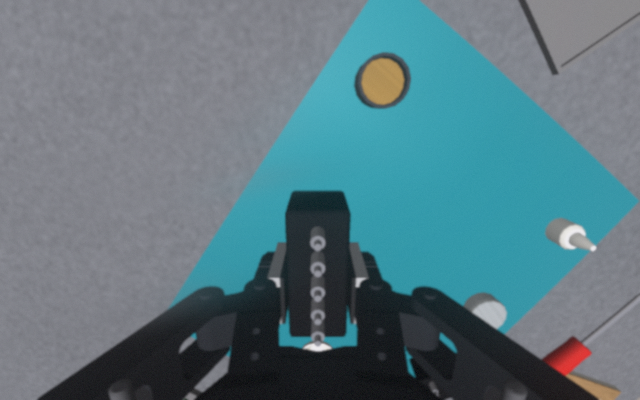

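```bash
python3 - <<'E'
from h import *
s=arm.observe(); print(s["eef_pos"],at_z("wrist",(318,291),.169,s),[at_z("wrist",(318,r),.154,s) for r in (215,337)])
E
```

```text
[0.45139861 0.02154828 0.30377765] [0.44715614 0.02539137 0.169     ] [array([0.43187602, 0.04712172, 0.154     ]), array([ 0.46775601, -0.00399133,  0.154     ])]
```

drive_tool:
  motion:
    - [[164,224,0,55,-1],[164,224,0,55,-1],[164,224,0,55,-1],[164,224,0,55,-1],[164,224,0,55,-1],[164,224,0,55,-1],[164,224,0,55,-1],[164,224,0,55,-1],[164,224,0,55,-1]]

```text
t: 26.45
eef_pos: [0.5413, 0.2835, 0.3046]
tcp_rot: [2.573, 1.801, -0.001]
ft_force: [0.5, 0.3, -0.9]
finger_gap: 0.027
grasp_force: 40.1
```

```bash
python3 - <<'E'
from h import *
shift(.5408,.2839,.305,-20)
E
```

```text
tcp [0.5413 0.2835 0.3046] yang -20.0 shift [ 0.2 -0.6 -0.4] turn -0.0
```

drive_tool:
  motion:
    - [[-3,0,50,0,-1],[-3,0,95,0,-1],[-3,0,118,0,-1],[-3,0,118,0,-1],[-3,0,118,0,-1],[-3,0,118,0,0.3],[-3,0,118,0,0.3],[-3,0,118,0,0.3],[-3,0,118,0,0.3],[-3,0,80,0,0.3],[-3,0,30,0,0.3],[-3,0,0,0,1],[-3,0,0,0,1]]

```text
t: 28.08
eef_pos: [0.5408, 0.2826, 0.3074]
tcp_rot: [2.572, 1.802, 0.008]
ft_force: [-0.5, 0.2, -0.7]
finger_gap: 0.0855
grasp_force: 0.0
```

```bash
python3 - <<'E'
from h import *
save("wrist","w11.png"); mask("rack_long",z=.037); lm("rack_long",z=.003); lm("lifter",z=.003)
for n in ("bottle_tall","loupe","rack_short","bottle_short"): lm(n,"side",.003 if n in("loupe","bottle_tall") else 0)
E
```

```text
rack_long 0.64 [299. 158. 336. 239.] c [541.  284.8] size [69. 28.] ang 70.0
rack_long lm 0.6 [317. 189.] [0.5395 0.2835 0.003 ]
lifter lm 0.65 [320.  95.] [0.5694 0.36   0.003 ]
rack_short lm 0.49 [283. 195.] [ 0.6723 -0.0826  0.    ]
bottle_short lm 0.48 [266. 250.] [0.6718 0.1361 0.    ]
```

View pics/w11.png

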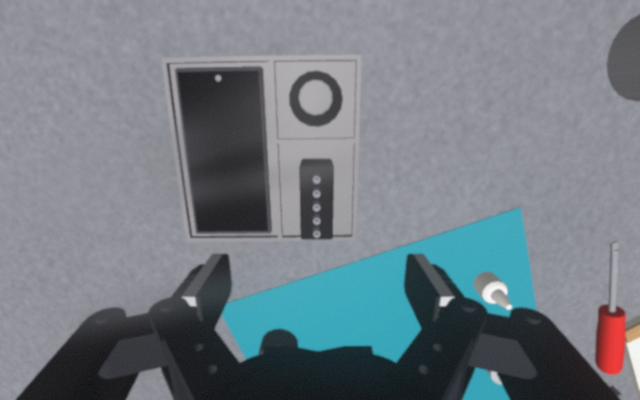

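Rack (317,198) and lifter (316,97) stand centred and flat in their bays, and the short pieces are where they were. Hand in.

```bash
python3 -c "
from h import *
print(workorder.finish_job())"
```

```text
the job is handed in; nothing more can be done
None
```

I handed the job in at about 28 s of the 96 s limit: all four pieces stood released in the middle of their named bays. I did not move the short bottle or short rack, and the last side view found both where they started; the hand-in call gave no verdict.

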